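Hold the hidden bolt head while the nut runs tight

TASK

The slow nut runner is turning the nut on the front of the bracket, but the bolt behind it just spins round with the nut. Take the piece of square tube off the top of the gap behind the bracket and lay it flat in the scrap tray, then reach down into the gap, grip the bolt head and hold it from turning until the nut has run up tight. Finish there, still gripping the bolt head and keeping it still; leave the hammer, the aluminium frame and the mug where they are.

Things in the scene. Friction and masses are not known exactly. Their poses are not given: they have to be found in the camera images.
- fixture: Fixed bare-steel weldment: two upright plates, 10 mm thick, 150 mm wide, with a 50 mm gap between them; the bracket is the plate nearer the robot (x -35 to -25 mm), the rear plate is at x 25 to 35 mm. Base plate 100 x 160 x 10 mm. Origin on the table under mid-gap; x points from bracket to rear plate (roughly away from the robot), y along the gap, z up.
- gap_top (a point): Middle of the gap's mouth, level with the plates' top edges, 105 mm above the table, straight over the bolt head. The gap is 50 mm wide (fixture x) and open at the top and at both ends (y).
- runner (a point): Centre of the yellow and black nut runner, 48 mm diameter, fixed in front of the bracket in line with the bolt; it reaches to 213 mm from the fixture's origin along its -x; its top is 99 mm above the table. Its steel socket (32 mm) turns the nut.
- bolt: Steel hex bolt head, 30 mm across flats, 34.6 across corners, 16 mm thick, 17 mm off the bracket on a 22 mm diameter spacer. Origin: its centre, always mid-gap, 75 mm above the table, 30 mm below the plates' tops. x: bolt axis = fixture x. Until held it turns at about 0.8 rad/s (0.25 N m at most), so its flats stand at any angle; squeezing it along fixture y with 40 N or more stops it.
- thread (a joint): How far the nut has run up the bolt, rad: 0 to 1 at the start, 4.0 = tight (stop). Grows at about 0.65 rad/s, only while the bolt head is kept from turning, so 5 to 7 s of holding are needed; when tight, the runner's socket stops turning too, but the bolt must still be held.
- tube: Loose offcut of square steel tube, 30 x 30 x 130 mm, 3 mm wall, about 0.3 kg, lying flat across the top edges of both plates, over the bolt head. Origin in the centre of its underside as it starts; x along its length, z up at the start.
- tube_center (a point): The centre of the square tube.
- tray: Fixed grey open scrap tray, 220 (x) x 190 (y) x 45 mm high, walls and floor 5 mm, empty. Origin on the table under its centre, z up.
- hammer: Loose hammer lying on the table between fixture and tray, about 260 mm long; leave alone.
- frame: Loose rectangular aluminium frame, 90 x 130 x 45 mm, beyond the work; origin in the centre of its underside; leave alone.
- mug: Loose black mug, 80 mm across, 95 mm high; origin in the centre of its underside; leave alone.

How it is judged:
By the outcome, as a careful person would: the job done as asked, in the order asked, and still so for the second after the job is handed in, while the arm keeps its last pose, push and grip.
It also fails if it takes over 61 s, if anything falls off the work surface, if the arm or the gripper's body presses on something with over 40 N, if the wrist force passes 120 N, or if a joint passes its speed limit or range.

ROBOT

A 6-joint arm with a two-finger parallel gripper is mounted at the origin on the work surface. World frame = base frame: x ahead of the robot, y to its left, z up, the work surface at z = 0. Lengths are in m, angles in rad, forces in N, time in s.
With the tool pointing down it reaches from about 0.375 to 0.9 m from the base axis. Payload 3.1 kg.
Tool frame: the origin (TCP) lies midway between the tips of the shut fingers; the grasp point (between the pads) lies 19 mm behind it; x points along the fingers, z is the direction in which the jaws open and shut, and the axes are right-handed (so a half turn about x gives the same grasp; the last joint's range is limited). The gripper opens to 87 mm and grips with 3 to 60 N. Pads are 19 mm wide; open, the fingers measure 117 mm over their backs; the gripper's body (75 mm by 190 mm) begins 51 mm behind the grasp point.
Start: joints at [-1.423, 0.527, 1.433, -0, 1.181, -0.178], TCP at [0.201, -0.592, 0.223] pointing down, gripper open.
Joint ranges: [-3.08, 3.08], [-0.75, 2.2], [0.22, 2.44], [-1.43, 4.57], [0, 2.65], [-2.85, 2.85]. Speed limits (rad/s): [2.79, 2.79, 3.14, 3.14, 3.14, 3.14].

INTERFACE

Orientations are given as a unit quaternion [x, y, z, w].
In Python, from rig import robot, optics, workorder gives the robot as it stands.
- The arm moves only by the tool arm_command, never from a script. Its argument "plan" is a list of rows, each a list of 7 numbers: the shift along the tool's x, y, z in cm, then the turn, a rotation vector about the tool's x, y, z in rad, then the finger opening in cm, from 0 to 8.7. In form: [[x, y, z, ax, ay, az, gripper], ...]. A call has 1 to 12 rows; each row shifts and turns the pose as measured when the row begins, along the tool's axes as they then stand; what a row does not reach is not made up. A row lasts 1/8 s, in which the tool goes at most 62.5 mm and 10.7 degrees, less where a joint would pass 70% of its speed; a pose out of reach is approached as far as the arm can. A call with a gripper value outside its range is refused whole. The fingers move at their own pace and stop on an object; "grip_force" is the grip in N (left out, the last holds). Time passes only in rows, so rows that do not move let the fingers close. It gives the time, the measured TCP pose, the force and the opening at its end, in the units of the state.
- robot.get_obs(): the state, without advancing time (a new reading comes with each control period).
- optics.camera(name): name is "scene" or "side" or "wrist"; returns (picture, depth): 400x640x3 uint8, blue, green, red; 400x640 float32, m along the optical axis (not along the pixel's ray), 0 where there is no reading.
- optics.camera_info(name): a dict with "mtx" (3x3 intrinsics, pixels), "position" and "rotation" of the camera in the world; the wrist camera has in their place "tool_from_camera" (4x4, takes a point from camera to tool coordinates, whose origin is the TCP and whose axes are the tool frame's). Camera axes: x right, y down, z forward; pixel columns grow to the right and rows downward; lengths in m; the calibration is good to about 2 mm. A picture is of the moment at which its call begins: read the wrist's pose just before it. camera_info takes no time and is no camera call.
- workorder.hand_in(): hands the job in, once; it reports no verdict.
The state is a dict: "time": time; "q": joint angles; "joint_velocities": joint speeds; "joint_torque": joint torques, N m; "position": TCP position; "tool_rot": TCP orientation; "ft_force": force on the tool from outside, world axes, zero at the start; "moment": the same for the moment, N m; "grip_width": finger opening in m.
Only numpy, scipy, OpenCV 4.12 (cv2) and the standard library are available. Lean on these libraries where they do the work, as an engineer would, in place of code of your own. Each camera call takes 0.05 s, during which the arm holds its last target. There are 200 camera calls.

## Working session

There is one attempt and no reset: what is moved stays moved. The work goes in short steps, Python scripts to look and compute and a tool call to move; the robot and the scene stay as the last step left them, time stands still between calls to the robot, and variables do not carry over. Pictures are saved under pics/ and viewed, about 8 in all and at most 12, crops included, and the job is handed in when it is done.

Besides the shell and the picture viewer there is one more tool, called after "Emit:" as name(argument=value, ...) on one line, values as JSON. arm_command: Moves the arm, as the interface text tells. Its arguments: {"type":"object","properties":{"plan":{"type":"array"},"grip_force":{"type":"number"}},"required":["plan"]}

```bash
ls; mkdir -p pics; python3 - <<'E'
from rig import robot,optics
import cv2,numpy as np
print(robot.get_obs())
for n in ['scene','side']:
    p,d=optics.camera(n); cv2.imwrite(f'pics/{n}0.png',p); np.save(f'pics/{n}0.npy',d); print(n,optics.camera_info(n))
print(optics.camera_info('wrist'))
a=cv2.imread('pics/scene0.png');b=cv2.imread('pics/side0.png')
E
```

```text
pics
{'time': 0.0, 'q': array([-1.42254714e+00,  5.28471691e-01,  1.43393580e+00,  3.61265146e-06,
        1.18140069e+00, -1.78496597e-01]), 'joint_velocities': array([-1.41272730e-03,  1.51989256e-03, -1.75559702e-04, -1.76359205e-03,
        6.30149564e-05, -2.78571506e-03]), 'joint_torque': array([ 8.08253990e-04, -4.40041494e+01, -1.76588738e+01,  6.32102718e-02,
        5.81855793e-02, -1.75753626e-04]), 'position': array([ 0.20051945, -0.59116443,  0.2215576 ]), 'tool_rot': array([ 0.41258176,  0.57520966, -0.41145573,  0.57412048]), 'ft_force': array([ 0.61052913, -0.11492218,  0.05754726]), 'moment': array([-0.0115127 ,  0.02411811, -0.0092654 ]), 'grip_width': 0.0871777290139942}
scene {'mtx': array([[361.21717085,   0.        , 321.56399734],
       [  0.        , 361.21717085, 200.02288723],
       [  0.        ,   0.        ,   1.        ]]), 'position': array([0.98627318, 0.69080406, 0.67756786]), 'rotation': array([ 0.26385497,  0.85786256, -0.42435583, -0.11989377])}
side {'mtx': array([[518.47677239,   0.        , 317.36699923],
       [  0.        , 518.47677239, 197.55871372],
       [  0.        ,   0.        ,   1.        ]]), 'position': array([-0.01080594,  0.91720541,  1.04791325]), 'rotation': array([-0.27917417,  0.87592327, -0.37386221,  0.12266724])}
{'mtx': array([[349.47119821,   0.        , 324.28706989],
       [  0.        , 349.47119821, 199.67060149],
       [  0.        ,   0.        ,   1.        ]]), 'tool_from_camera': array([[-1.02251598e-05, -2.44878590e-01,  9.69553751e-01,
        -1.61710406e-01],
       [ 8.46044806e-04, -9.69553406e-01, -2.44878494e-01,
         6.56755724e-02],
       [ 9.99999642e-01,  8.17781993e-04,  2.17092097e-04,
         3.48352068e-04],
       [ 0.00000000e+00,  0.00000000e+00,  0.00000000e+00,
         1.00000000e+00]])}
```

View pics/scene0.png

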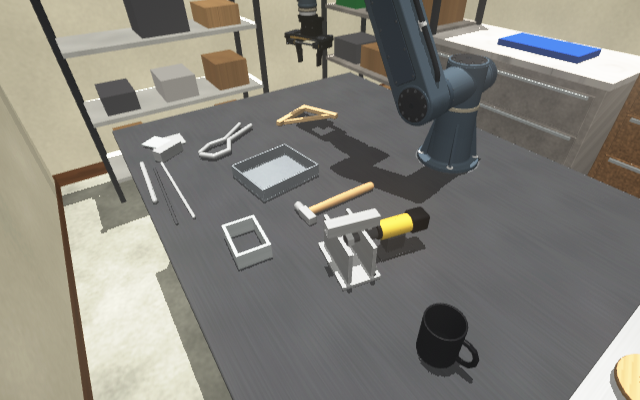

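View pics/side0.png

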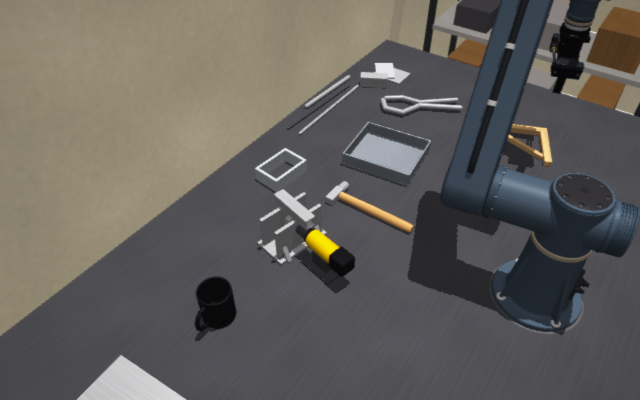

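Scene view: tube at about (352,222), runner at (400,225), tray at (275,170), frame at (247,240). Side view: tube at (294,206), runner at (330,250), tray at (387,152). Next I'll locate them numerically.

```bash
cat > h.py <<'E'
import numpy as np,cv2
from scipy.spatial.transform import Rotation as R
from rig import robot,optics
def pose(n,o=None):
    i=optics.camera_info(n)
    if n!='wrist':
        return i['mtx'],R.from_quat(i['rotation']).as_matrix(),np.array(i['position'])
    o=o or robot.get_obs(); T=np.eye(4);T[:3,:3]=R.from_quat(o['tool_rot']).as_matrix();T[:3,3]=o['position']
    T=T@i['tool_from_camera']; return i['mtx'],T[:3,:3],T[:3,3]
def ray(P,u,v):
    K,M,p=P; d=M@np.linalg.inv(K)@[u,v,1]; return p,d
def onz(P,u,v,z):
    p,d=ray(P,u,v); return p+d*(z-p[2])/d[2]
def tri(P1,uv1,P2,uv2):
    A=[];b=[];
    for P,uv in((P1,uv1),(P2,uv2)):
        p,d=ray(P,*uv);d=d/np.linalg.norm(d);m=np.eye(3)-np.outer(d,d);A.append(m);b.append(m@p)
    return np.linalg.lstsq(np.vstack(A),np.hstack(b),rcond=None)[0]
def cloud(P,d):
    K,M,p=P;v,u=np.indices(d.shape);
    c=np.stack([(u-K[0,2])/K[0,0]*d,(v-K[1,2])/K[1,1]*d,d],-1); return c@M.T+p
def proj(P,X):
    K,M,p=P;c=M.T@(np.asarray(X)-p);c=K@c;return c[:2]/c[2]
E
python3 - <<'E'
from h import *
S=pose('scene');D=pose('side')
for nm,a,b in [('tube',(352,222),(294,206)),('runner',(396,225),(322,245)),('tray',(275,172),(387,152)),('frame',(247,240),(281,168))]:
    print(nm,tri(S,a,D,b).round(3))
for n,P in(('scene',S),('side',D)):
    d=np.load(f'pics/{n}0.npy');im=cv2.imread(f'pics/{n}0.png');C=cloud(P,d)
    c=tri(S,(352,222),D,(294,206))
    near=(np.hypot(*(C[...,:2]-c[:2]).transpose(2,0,1))<.12)&(d>0)
    m=near&(C[...,2]>.122)&(C[...,2]<.16)
    X=C[m]; top=X[X[:,2]>.128]
    r=cv2.minAreaRect(top[:,:2].astype(np.float32)*1000);print(n,'tube',len(top),r,np.percentile(top[:,2],[5,50,95]).round(4))
    hsv=cv2.cvtColor(im,cv2.COLOR_BGR2HSV);y=cv2.inRange(hsv,(22,150,90),(35,255,255))>0
    Y=C[y&(np.hypot(*(C[...,:2]-c[:2]).transpose(2,0,1))<.25)];print('yellow',len(Y),Y.mean(0),Y[:,2].max());
    q=np.cov(Y[:,:2].T);w,v=np.linalg.eigh(q);print('dir',np.degrees(np.arctan2(*v[::-1,1])))
    f=near&(C[...,2]>.09)&(C[...,2]<.109);r=cv2.minAreaRect(C[f][:,:2].astype(np.float32)*1000);print('plates',r)
    t=tri(S,(275,172),D,(387,152))
    f=(np.hypot(*(C[...,:2]-t[:2]).transpose(2,0,1))<.2)&(C[...,2]>.035)&(C[...,2]<.05)
    f&=np.hypot(*(C[...,:2]-c[:2]).transpose(2,0,1))>.15
    nl,l,st,ce=cv2.connectedComponentsWithStats(f.astype(np.uint8))
    for k in range(1,nl):
        if st[k,4]>60:
            print('trayrim',st[k],cv2.minAreaRect(C[l==k][:,:2].astype(np.float32)*1000))
E
```

```text
tube [0.585 0.196 0.125]
runner [0.473 0.231 0.083]
tray [ 0.562 -0.253  0.015]
frame [0.781 0.01  0.026]
scene tube 592 ((585.7159423828125, 198.05343627929688), (33.64710998535156, 130.17449951171875), 75.82161712646484) [0.1297 0.1338 0.1354]
yellow 357 [0.47861899 0.24157626 0.08257051] 0.09944241653907615
dir -173.26620857695292
plates ((559.5460205078125, 206.347900390625), (152.6552734375, 185.2769317626953), 81.47488403320312)
trayrim [231 144  88  50 527] ((563.05908203125, -246.29940795898438), (224.1726837158203, 195.1204071044922), 7.002099990844727)
side tube 515 ((583.4104614257812, 197.38088989257812), (33.59781265258789, 134.65499877929688), 75.57546997070312) [0.1305 0.1354 0.1387]
yellow 578 [0.47373738 0.23394412 0.09206093] 0.10453529813919793
dir 165.15880458763232
plates ((556.95068359375, 207.95309448242188), (151.0338592529297, 179.41860961914062), 78.09674835205078)
trayrim [343 122  88  56 673] ((560.4600830078125, -247.15255737304688), (223.12962341308594, 200.97879028320312), 7.160441875457764)
```

```bash
cat >> h.py <<'E'
def go(x,y,z,yaw,zyaw_only=True,o=None):
    # yaw: desired world direction (deg) of jaw axis (tool z), mod 180; tool x straight down
    o=o or robot.get_obs(); M=R.from_quat(o['tool_rot']).as_matrix()
    cur=np.degrees(np.arctan2(M[1,2],M[0,2]))
    print('t',round(o['time'],2),'pos',o['position'].round(4),'jaw',cur.round(2),'w',round(o['grip_width'],4),'F',o['ft_force'].round(1),'q',o['q'].round(2))
    best=None
    for k in(-2,-1,0,1,2):
        dy=np.radians(yaw+180*k-cur)
        if abs(dy)>2*np.pi: continue
        zz=np.array([np.cos(np.radians(yaw+180*k)),np.sin(np.radians(yaw+180*k)),0]);xx=np.array([0,0,-1.]);T=np.c_[xx,np.cross(zz,xx),zz]
        rv=R.from_matrix(M.T@T).as_rotvec()
        print('  shift now cm',(M.T@(np.array([x,y,z])-o['position'])*100).round(2),'after turn cm',(T.T@(np.array([x,y,z])-o['position'])*100).round(2),'turn',rv.round(4),)
E
python3 -c "
from h import *
go(.5845,.1977,.223,75.7)"
```

```text
t 0.1 pos [ 0.2006 -0.5912  0.2217] jaw -71.28 w 0.0873 F [ 0.6 -0.   0.1] q [-1.42  0.53  1.43 -0.    1.18 -0.18]
  shift now cm [ 1.000e-02  6.169e+01 -6.239e+01] after turn cm [ -0.13 -17.72  85.93] turn [-2.5652e+00 -3.0000e-04 -2.6000e-03]
  shift now cm [ 1.000e-02  6.169e+01 -6.239e+01] after turn cm [ -0.13  17.72 -85.93] turn [ 5.764e-01 -2.000e-03  2.000e-04]
  shift now cm [ 1.000e-02  6.169e+01 -6.239e+01] after turn cm [ -0.13 -17.72  85.93] turn [-2.5652e+00 -3.0000e-04 -2.6000e-03]
  shift now cm [ 1.000e-02  6.169e+01 -6.239e+01] after turn cm [ -0.13  17.72 -85.93] turn [ 5.764e-01 -2.000e-03  2.000e-04]
```

```bash
python3 -c "
from h import *
o=robot.get_obs();M=R.from_quat(o['tool_rot']).as_matrix();d=(np.array([.5845,.1977,.225])-o['position'])*100/14
for k in range(14): print((R.from_rotvec([-.183*k,0,0]).as_matrix().T@M.T@d).round(1).tolist())
"
```

```text
[-0.0, 4.4, -4.5]
[-0.0, 5.1, -3.6]
[-0.0, 5.7, -2.6]
[-0.0, 6.1, -1.5]
[-0.0, 6.3, -0.4]
[-0.0, 6.2, 0.8]
[-0.0, 6.0, 1.9]
[-0.0, 5.5, 2.9]
[-0.0, 4.9, 3.9]
[-0.0, 4.1, 4.7]
[-0.0, 3.2, 5.4]
[-0.0, 2.1, 5.9]
[-0.0, 1.0, 6.2]
[-0.0, -0.1, 6.3]
```

Emit:
arm_command(plan=[[0,4.4,-4.5,-0.183,0,0,8.7],[0,5.1,-3.6,-0.183,0,0,8.7],[0,5.7,-2.6,-0.183,0,0,8.7],[0,6.0,-1.5,-0.183,0,0,8.7],[0,6.2,-0.4,-0.183,0,0,8.7],[0,6.1,0.8,-0.183,0,0,8.7],[0,5.9,1.9,-0.183,0,0,8.7],[0,5.5,2.9,-0.183,0,0,8.7],[0,4.9,3.9,-0.183,0,0,8.7],[0,4.1,4.7,-0.183,0,0,8.7],[0,3.2,5.3,-0.183,0,0,8.7]])

```text
time: 1.48
position: [0.4838, 0.0329, 0.2198]
tool_rot: [-0.281, 0.648, 0.281, 0.65]
ft_force: [1.4, -0.1, -0.7]
grip_width: 0.0871
```

```bash
python3 -c "
from h import *
go(.5845,.1977,.225,75.7)"
```

```text
t 1.48 pos [0.4838 0.0329 0.2198] jaw 46.77 w 0.0871 F [ 1.4 -0.1 -0.7] q [-0.16  0.34  1.78  0.    1.02 -0.98]
  shift now cm [-0.49  3.95 18.91] after turn cm [-0.52 -5.69 18.46] turn [-0.5049  0.0016  0.0012]
  shift now cm [-0.49  3.95 18.91] after turn cm [ -0.52   5.69 -18.46] turn [ 2.6367e+00  1.6000e-03 -2.1000e-03]
  shift now cm [-0.49  3.95 18.91] after turn cm [-0.52 -5.69 18.46] turn [-0.5049  0.0016  0.0012]
  shift now cm [-0.49  3.95 18.91] after turn cm [ -0.52   5.69 -18.46] turn [ 2.6367e+00  1.6000e-03 -2.1000e-03]
```

Emit:
arm_command(plan=[[-0.1,1.0,4.7,-0.168,0,0,8.7],[-0.1,0.2,4.8,-0.168,0,0,8.7],[-0.1,-0.6,4.8,-0.168,0,0,8.7],[-0.1,-1.4,4.6,0,0,0,8.7],[0,0,0,0,0,0,8.7]])

```text
time: 2.1
position: [0.5837, 0.2092, 0.222]
tool_rot: [-0.441, 0.553, 0.441, 0.553]
ft_force: [0.3, -0.5, -0.0]
grip_width: 0.0873
```

```bash
python3 -c "
from h import *
go(.5845,.1977,.225,75.7)
o=robot.get_obs();p,d=optics.camera('wrist');cv2.imwrite('pics/w1.png',p);np.save('pics/w1.npy',d)
P=pose('wrist',o);np.save('pics/w1p.npy',np.c_[P[1],P[2]])
C=cloud(P,d);n=(np.hypot(C[...,0]-.5845,C[...,1]-.1977)<.1)&(d>0)
m=n&(C[...,2]>.13)&(C[...,2]<.15);X=C[m];print('tube',cv2.minAreaRect(X[:,:2].astype(np.float32)*1000),np.percentile(X[:,2],[5,50,95]))
m=n&(C[...,2]>.095)&(C[...,2]<.11);X=C[m];print('plates',cv2.minAreaRect(X[:,:2].astype(np.float32)*1000),np.percentile(X[:,2],[5,50,95]))
"
```

```text
t 2.1 pos [0.5837 0.2092 0.222 ] jaw 77.14 w 0.0873 F [ 0.3 -0.5 -0. ] q [ 0.16  0.52  1.45  0.    1.17 -1.18]
  shift now cm [-0.3  -0.33 -1.11] after turn cm [-0.3   0.36  1.1 ] turn [-3.1165e+00  6.0000e-04  8.0000e-04]
  shift now cm [-0.3  -0.33 -1.11] after turn cm [-0.3  -0.36 -1.1 ] turn [ 0.0251  0.0005 -0.0004]
  shift now cm [-0.3  -0.33 -1.11] after turn cm [-0.3   0.36  1.1 ] turn [-3.1165e+00  6.0000e-04  8.0000e-04]
  shift now cm [-0.3  -0.33 -1.11] after turn cm [-0.3  -0.36 -1.1 ] turn [ 0.0251  0.0005 -0.0004]
tube ((582.892578125, 196.60986328125), (30.1214542388916, 130.5767364501953), 75.51808166503906) [0.13338553 0.13447388 0.13559004]
plates ((557.3055419921875, 206.61004638671875), (149.61090087890625, 142.9893798828125), 77.7585678100586) [0.09589637 0.10385257 0.10544232]
```

View pics/w1.png

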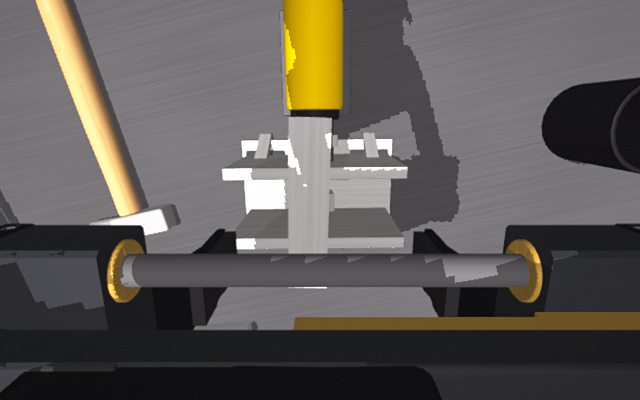

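Wrist view: the tube (290–330, 115–285) lies between the open fingers, across both plates (rear-plate edge at row ~240, bracket edge at row ~170). The tube centre is (0.583, 0.197) and its top is at 0.1345.

Emit:
arm_command(plan=[[0,-0.2,-1.25,0.028,0,0,8.7],[4,0,0,0,0,0,8.7],[4,0,0,0,0,0,8.7],[0,0,0,0,0,0,8.7]])

```text
time: 2.65
position: [0.5788, 0.1871, 0.1408]
tool_rot: [-0.43, 0.563, 0.43, 0.559]
ft_force: [-0.5, -0.1, 0.1]
grip_width: 0.0868
```

```bash
python3 -c "
from h import *
go(.583,.1966,.109,75.5)"
```

```text
t 2.65 pos [0.5788 0.1871 0.1408] jaw 74.9 w 0.0868 F [-0.5 -0.1  0.1] q [ 0.13  0.61  1.55 -0.    0.99 -1.18]
  shift now cm [ 3.18 -0.17  1.04] after turn cm [ 3.18 -0.17  1.02] turn [-0.0105 -0.0044 -0.0039]
  shift now cm [ 3.18 -0.17  1.04] after turn cm [ 3.18  0.17 -1.02] turn [ 3.1311 -0.0061  0.0068]
  shift now cm [ 3.18 -0.17  1.04] after turn cm [ 3.18 -0.17  1.02] turn [-0.0105 -0.0044 -0.0039]
  shift now cm [ 3.18 -0.17  1.04] after turn cm [ 3.18  0.17 -1.02] turn [ 3.1311 -0.0061  0.0068]
```

Emit:
arm_command(plan=[[0,-0.15,0.9,-0.01,-0.004,-0.004,8.7],[0,0,0,0,0,0,8.7],[1.4,0,0,0,0,0,8.7],[1.3,0,0,0,0,0,8.7],[0,0,0,0,0,0,8.7]])

```text
time: 3.28
position: [0.5855, 0.1946, 0.1172]
tool_rot: [-0.434, 0.557, 0.431, 0.562]
ft_force: [-0.3, -0.3, -0.0]
grip_width: 0.0873
```

```bash
python3 -c "
from h import *
go(.583,.1966,.109,75.5)"
```

```text
t 3.27 pos [0.5855 0.1946 0.1172] jaw 75.36 w 0.0873 F [-0.3 -0.3 -0. ] q [ 0.14  0.64  1.55 -0.    0.94 -1.17]
  shift now cm [0.82 0.3  0.13] after turn cm [0.82 0.29 0.13] turn [-0.0024  0.0026  0.0077]
  shift now cm [0.82 0.3  0.13] after turn cm [ 0.82 -0.29 -0.13] turn [ 3.1392  0.0121 -0.0041]
  shift now cm [0.82 0.3  0.13] after turn cm [0.82 0.29 0.13] turn [-0.0024  0.0026  0.0077]
  shift now cm [0.82 0.3  0.13] after turn cm [ 0.82 -0.29 -0.13] turn [ 3.1392  0.0121 -0.0041]
```

Emit:
arm_command(plan=[[0.85,0.25,0.13,0,0.003,0.008,8.7],[0,0,0,0,0,0,8.7],[0,0,0,0,0,0,2.5],[0,0,0,0,0,0,2.5],[0,0,0,0,0,0,2.5],[0,0,0,0,0,0,2.5],[0,0,0,0,0,0,2.5],[0,0,0,0,0,0,2.5]], grip_force=30)

```text
time: 4.28
position: [0.5839, 0.1968, 0.1085]
tool_rot: [-0.432, 0.56, 0.432, 0.56]
ft_force: [-0.7, 0.8, -0.3]
grip_width: 0.0352
```

Emit:
arm_command(plan=[[0,0,0,0,0,0,2.5],[0,0,0,0,0,0,2.5],[0,0,0,0,0,0,2.5],[-2,0,0,0,0,0,2.5],[-3,0,0,0,0,0,2.5],[-3,0,0,0,0,0,2.5],[0,0,0,0,0,0,2.5]])

```text
time: 5.15
position: [0.5815, 0.1964, 0.1871]
tool_rot: [-0.431, 0.562, 0.433, 0.557]
ft_force: [-0.0, 0.6, -2.2]
grip_width: 0.0298
```

```bash
python3 - <<'E'
from h import *
go(.562,-.247,.19,97)
o=robot.get_obs();p,d=optics.camera('wrist');cv2.imwrite('pics/w2.png',p);np.save('pics/w2.npy',d)
P=pose('wrist',o)
C=cloud(P,d);n=(np.hypot(C[...,0]-.583,C[...,1]-.1966)<.1)&(d>0)
m=n&(C[...,2]>.098)&(C[...,2]<.109);X=C[m];print('plates',cv2.minAreaRect(X[:,:2].astype(np.float32)*1000),np.percentile(X[:,2],[5,50,95]))
E
```

```text
t 5.15 pos [0.5815 0.1964 0.1871] jaw 75.37 w 0.0298 F [-0.   0.6 -2.2] q [ 0.14  0.56  1.49 -0.    1.1  -1.17]
  shift now cm [ -0.21  -9.31 -43.4 ] after turn cm [ -0.29   7.34 -43.78] turn [-0.3774 -0.0018 -0.0073]
  shift now cm [ -0.21  -9.31 -43.4 ] after turn cm [-0.29 -7.34 43.78] turn [ 2.7641e+00 -1.0200e-02  2.6000e-03]
  shift now cm [ -0.21  -9.31 -43.4 ] after turn cm [ -0.29   7.34 -43.78] turn [-0.3774 -0.0018 -0.0073]
  shift now cm [ -0.21  -9.31 -43.4 ] after turn cm [-0.29 -7.34 43.78] turn [ 2.7641e+00 -1.0200e-02  2.6000e-03]
plates ((574.8522338867188, 201.47479248046875), (130.6431884765625, 144.6398162841797), 35.66644287109375) [0.09824472 0.10420078 0.10549307]
```

View pics/w2.png

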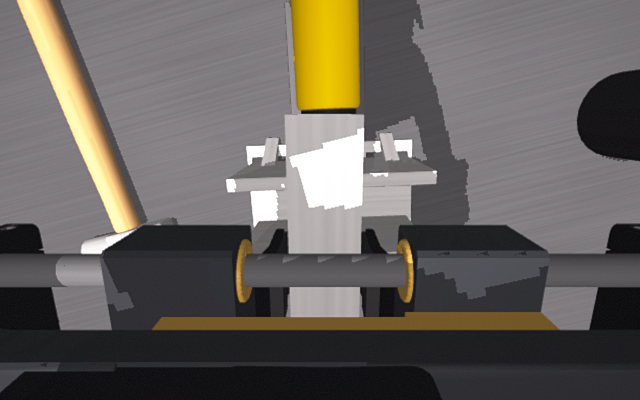

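The tube is held and clear of the plates (opening 29.8 mm). Plates are at rows 180 and 230, and the hammer is to the left, still undisturbed. Carrying it to the tray now.

Emit:
arm_command(plan=[[0,-1.2,-5.5,-0.047,0,0,2.5],[0,-0.9,-5.5,-0.047,0,0,2.5],[0,-0.6,-5.5,-0.047,0,0,2.5],[0,-0.3,-5.5,-0.047,0,0,2.5],[0,0,-5.5,-0.047,0,0,2.5],[0,0.3,-5.5,-0.047,0,0,2.5],[0,0.6,-5,-0.047,0,0,2.5],[0,0.8,-3,-0.047,0,0,2.5],[0,0,0,0,0,0,2.5],[0,0,0,0,0,0,2.5]])

```text
time: 6.45
position: [0.5419, -0.2247, 0.165]
tool_rot: [-0.519, 0.472, 0.546, 0.458]
ft_force: [0.4, 0.8, -2.9]
grip_width: 0.0297
```

```bash
python3 -c "
from h import *
go(.562,-.247,.03,97)"
```

```text
t 6.45 pos [ 0.5419 -0.2247  0.165 ] jaw 97.72 w 0.0297 F [ 0.4  0.8 -2.9] q [-0.58  0.56  1.55 -0.02  1.06 -2.27]
  shift now cm [13.38 -2.22 -2.7 ] after turn cm [13.5   1.72  2.46] turn [-3.128   0.0623  0.025 ]
  shift now cm [13.38 -2.22 -2.7 ] after turn cm [13.5  -1.72 -2.46] turn [ 0.0129  0.016  -0.0398]
  shift now cm [13.38 -2.22 -2.7 ] after turn cm [13.5   1.72  2.46] turn [-3.128   0.0623  0.025 ]
  shift now cm [13.38 -2.22 -2.7 ] after turn cm [13.5  -1.72 -2.46] turn [ 0.0129  0.016  -0.0398]
```

Emit:
arm_command(plan=[[0,-1.7,-2.4,0.012,0.016,-0.04,2.5],[0,0,0,0,0,0,2.5],[4,0,0,0,0,0,2.5],[4,0,0,0,0,0,2.5],[3,0,0,0,0,0,2.5],[0,0,0,0,0,0,2.5],[0,0,0,0,0,0,2.5]])

```text
time: 7.32
position: [0.5674, -0.2431, 0.0521]
tool_rot: [0.533, -0.466, -0.529, -0.468]
ft_force: [0.1, -0.5, -2.3]
grip_width: 0.0296
```

```bash
python3 -c "
from h import *
go(.562,-.247,.011,97)
p,d=optics.camera('scene');cv2.imwrite('pics/s2.png',cv2.resize(p[110:230,200:400],None,fx=4,fy=4))"
```

```text
t 7.33 pos [ 0.5674 -0.2431  0.0521] jaw 97.37 w 0.0296 F [ 0.1 -0.5 -2.3] q [-0.59  0.74  1.58  0.    0.81 -2.29]
  shift now cm [ 4.1   0.61 -0.31] after turn cm [ 4.11 -0.58  0.32] turn [-3.1351 -0.0095 -0.0032]
  shift now cm [ 4.1   0.61 -0.31] after turn cm [ 4.11  0.58 -0.32] turn [ 0.0065 -0.002   0.0061]
  shift now cm [ 4.1   0.61 -0.31] after turn cm [ 4.11 -0.58  0.32] turn [-3.1351 -0.0095 -0.0032]
  shift now cm [ 4.1   0.61 -0.31] after turn cm [ 4.11  0.58 -0.32] turn [ 0.0065 -0.002   0.0061]
```

View pics/s2.png

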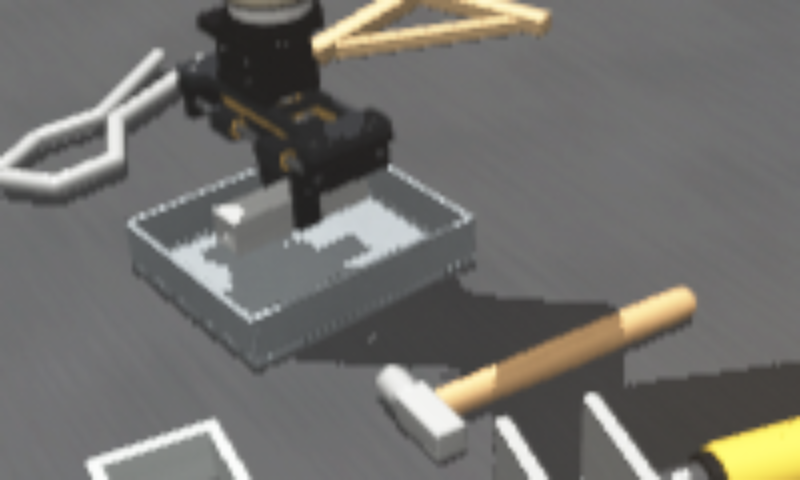

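The tube sits inside the tray walls at crop (255,215), level and above the floor. Lowering it gently.

Emit:
arm_command(plan=[[2,0.3,-0.15,0,0,0.006,2.5],[1,0,0,0,0,0,2.5],[0.4,0,0,0,0,0,2.5],[0,0,0,0,0,0,2.5]])

```text
time: 7.88
position: [0.5659, -0.246, 0.0184]
tool_rot: [0.533, -0.467, -0.529, -0.466]
ft_force: [1.0, 1.0, -2.0]
grip_width: 0.0297
```

Emit:
arm_command(plan=[[0.4,0,0,0,0,0,2.5],[0.3,0,0,0,0,0,2.5],[0.1,0,0,0,0,0,2.5],[0,0,0,0,0,0,2.5]])

```text
time: 8.38
position: [0.5664, -0.2464, 0.0104]
tool_rot: [0.534, -0.467, -0.529, -0.467]
ft_force: [-0.7, 0.2, -2.6]
grip_width: 0.0296
```

Bottom is about 2 mm above the floor. I'll touch down, release and lift.

Emit:
arm_command(plan=[[0.15,0,0,0,0,0,2.5],[0,0,0,0,0,0,6.5],[0,0,0,0,0,0,6.5],[0,0,0,0,0,0,6.5],[0,0,0,0,0,0,6.5],[-2,0,0,0,0,0,6.5],[-5,0,0,0,0,0,8.7],[-6,0,0,0,0,0,8.7],[-6,0,0,0,0,0,8.7],[0,0,0,0,0,0,8.7]])

```text
time: 9.62
position: [0.5671, -0.2465, 0.2116]
tool_rot: [0.537, -0.467, -0.526, -0.467]
ft_force: [0.0, -0.7, -0.2]
grip_width: 0.0858
```

```bash
python3 - <<'E'
from h import *
go(.583,.1966,.22,77)
o=robot.get_obs();p,d=optics.camera('wrist');cv2.imwrite('pics/w3.png',p);s,ds=optics.camera('scene')
for n,P,D in(('w',pose('wrist',o),d),('scene',pose('scene'),ds)):
    C=cloud(P,D);m=(D>0)&(np.hypot(C[...,0]-.562,C[...,1]+.247)<.085)&(C[...,2]>.012)&(C[...,2]<.1);X=C[m];print(n,len(X),cv2.minAreaRect(X[:,:2].astype(np.float32)*1000),np.percentile(X[:,2],[50,95]))
K=(S:=pose('scene'));C=cloud(S,ds)
m=(np.hypot(C[...,0]-.583,C[...,1]-.1966)<.1)&(C[...,2]>.102)&(C[...,2]<.11);X=C[m];print(len(X),cv2.minAreaRect(X[:,:2].astype(np.float32)*1000),X[:,2].max())
cv2.imwrite('pics/s3.png',cv2.resize(s[180:300,290:450],None,fx=5,fy=5))
E
```

```text
t 9.62 pos [ 0.5671 -0.2465  0.2116] jaw 97.36 w 0.0858 F [ 0.  -0.7 -0.2] q [-0.59  0.52  1.47 -0.    1.13 -2.29]
  shift now cm [-1.26 -7.27 43.73] after turn cm [ -0.84  -8.42 -43.53] turn [-2.786  -0.0173 -0.0132]
  shift now cm [-1.26 -7.27 43.73] after turn cm [-0.84  8.42 43.53] turn [ 0.3555 -0.0094  0.0123]
  shift now cm [-1.26 -7.27 43.73] after turn cm [ -0.84  -8.42 -43.53] turn [-2.786  -0.0173 -0.0132]
  shift now cm [-1.26 -7.27 43.73] after turn cm [-0.84  8.42 43.53] turn [ 0.3555 -0.0094  0.0123]
w 3960 ((564.9805908203125, -246.90953063964844), (129.29443359375, 29.988996505737305), 7.586740970611572) [0.03448218 0.03570081]
scene 392 ((568.660400390625, -244.18975830078125), (132.09268188476562, 35.77836990356445), 7.1629438400268555) [0.03224408 0.03523093]
399 ((595.8623046875, 200.13909912109375), (149.40216064453125, 70.70781707763672), 77.90050506591797) 0.10670641626324673
```

View pics/w3.png

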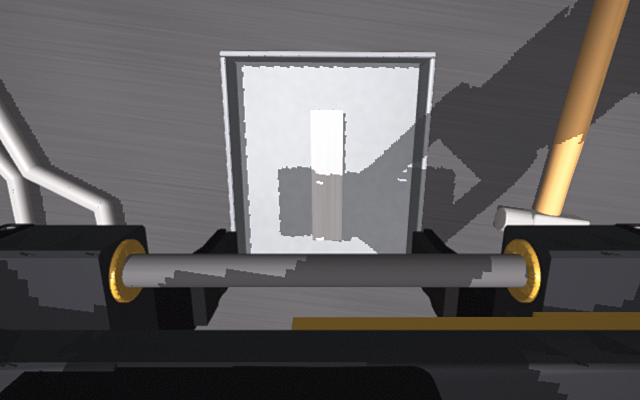

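Tube lies flat in the tray at (328,175) in the view; its top is at 0.035, all inside. Scene depth puts the fixture centre at (0.596, 0.200) with its y axis at 77.9°. Returning to it.

Emit:
arm_command(plan=[[-0.2,-1.1,5.5,0.042,0,0,8.7],[-0.2,-0.8,5.5,0.042,0,0,8.7],[-0.2,-0.5,5.5,0.042,0,0,8.7],[-0.1,-0.2,5.5,0.042,0,0,8.7],[-0.1,0.1,5.5,0.042,0,0,8.7],[-0.1,0.4,5.5,0.042,0,0,8.7],[0,0.6,5,0.042,0,0,8.7],[0,0.6,3,0.042,0,0,8.7],[0,0,0,0,0,0,8.7],[0,0,0,0,0,0,8.7]])

```text
time: 10.98
position: [0.5666, 0.1799, 0.1964]
tool_rot: [-0.434, 0.562, 0.449, 0.542]
ft_force: [-0.6, 0.2, -0.1]
grip_width: 0.0868
```

```bash
python3 - <<'E'
from h import *
go(.595,.2,.20,77.9)
o=robot.get_obs();p,d=optics.camera('wrist');cv2.imwrite('pics/w4.png',p)
C=cloud(pose('wrist',o),d)
n=(np.hypot(C[...,0]-.595,C[...,1]-.2)<.1)&(d>0)
m=n&(C[...,2]>.101)&(C[...,2]<.109);X=C[m];print('plates',len(X),cv2.minAreaRect(X[:,:2].astype(np.float32)*1000),np.median(X[:,2]))
# per-plate in fixture coords about guess
a=np.radians(-12.1);e=np.array([np.cos(a),np.sin(a)]);f=(X[:,:2]-[.595,.2])@e
print(np.histogram(f,np.arange(-.05,.05,.005)))
g=(X[:,:2]-[.595,.2])@[-e[1],e[0]];print(g.min(),g.max())
m=n&(C[...,2]>.078)&(C[...,2]<.096);F=C[m];u=(F[:,:2]-[.595,.2])@e;w=(F[:,:2]-[.595,.2])@[-e[1],e[0]];k=(abs(u)<.02)&(abs(w)<.03)
print('bolt',k.sum(),F[k].mean(0),F[k][:,2].max() if k.any() else 0)
E
```

```text
t 10.97 pos [0.5666 0.1799 0.1964] jaw 77.29 w 0.0868 F [-0.6  0.2 -0.1] q [ 0.12  0.53  1.51  0.    1.13 -1.23]
  shift now cm [-0.46 -2.31  2.59] after turn cm [-0.36 -2.35  2.56] turn [-0.0108 -0.0086 -0.0343]
  shift now cm [-0.46 -2.31  2.59] after turn cm [-0.36  2.35 -2.56] turn [ 3.1304 -0.0537  0.0135]
  shift now cm [-0.46 -2.31  2.59] after turn cm [-0.36 -2.35  2.56] turn [-0.0108 -0.0086 -0.0343]
  shift now cm [-0.46 -2.31  2.59] after turn cm [-0.36  2.35 -2.56] turn [ 3.1304 -0.0537  0.0135]
plates 2726 ((563.4115600585938, 205.37966918945312), (149.65621948242188, 10.46969985961914), 77.82186126708984) 0.10441197825865689
(array([   0,    0,  656, 1303,  767,    0,    0,    0,    0,    0,    0,
          0,    0,    0,    0,    0,    0,    0,    0]), array([-5.00000000e-02, -4.50000000e-02, -4.00000000e-02, -3.50000000e-02,
       -3.00000000e-02, -2.50000000e-02, -2.00000000e-02, -1.50000000e-02,
       -1.00000000e-02, -5.00000000e-03, -2.77555756e-17,  5.00000000e-03,
        1.00000000e-02,  1.50000000e-02,  2.00000000e-02,  2.50000000e-02,
        3.00000000e-02,  3.50000000e-02,  4.00000000e-02,  4.50000000e-02]))
-0.07619477046145735 0.07347014511992322
bolt 1069 [0.58882686 0.19973498 0.0858785 ] 0.09352483407529888
```

View pics/w4.png

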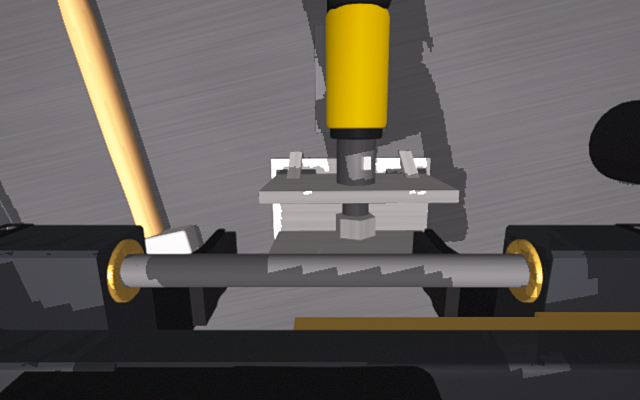

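The bolt head is at (356,227) and the bracket edge at row 195. The wrist view puts mid-gap at (0.593, 0.199), axis 77.8°; the scene view agrees within 3 mm. Centring over it.

Emit:
arm_command(plan=[[0,-2.1,2.4,-0.01,-0.009,-0.034,8.7],[0,0,0,0,0,0,8.7],[0,0,0,0,0,0,8.7]])

```text
time: 11.4
position: [0.592, 0.1939, 0.1943]
tool_rot: [-0.442, 0.553, 0.443, 0.55]
ft_force: [0.3, 0.2, -0.7]
grip_width: 0.0869
```

```bash
python3 -c "
from h import *
go(.593,.1993,.056,77.8)"
```

```text
t 11.4 pos [0.592  0.1939 0.1943] jaw 77.54 w 0.0869 F [ 0.3  0.2 -0.7] q [ 0.14  0.56  1.46 -0.    1.12 -1.22]
  shift now cm [13.82 -0.03  0.58] after turn cm [1.383e+01 1.000e-02 5.500e-01] turn [-0.0045 -0.0021 -0.0037]
  shift now cm [13.82 -0.03  0.58] after turn cm [ 1.383e+01 -1.000e-02 -5.500e-01] turn [ 3.1371 -0.0059  0.0033]
  shift now cm [13.82 -0.03  0.58] after turn cm [1.383e+01 1.000e-02 5.500e-01] turn [-0.0045 -0.0021 -0.0037]
  shift now cm [13.82 -0.03  0.58] after turn cm [ 1.383e+01 -1.000e-02 -5.500e-01] turn [ 3.1371 -0.0059  0.0033]
```

Emit:
arm_command(plan=[[2,0,0.5,-0.004,-0.002,-0.004,8.7],[4,0,0,0,0,0,8.7],[2,0,0,0,0,0,8.7],[0,0,0,0,0,0,8.7],[0,0,0,0,0,0,8.7]])

```text
time: 12.02
position: [0.5922, 0.1936, 0.1141]
tool_rot: [-0.443, 0.552, 0.442, 0.551]
ft_force: [0.2, -0.1, -0.2]
grip_width: 0.0869
```

```bash
python3 -c "
from h import *
go(.593,.1993,.056,77.8)"
```

```text
t 12.03 pos [0.5922 0.1936 0.1141] jaw 77.46 w 0.0869 F [ 0.2 -0.1 -0.2] q [ 0.14  0.66  1.53 -0.    0.95 -1.21]
  shift now cm [5.81 0.05 0.59] after turn cm [5.81 0.04 0.58] turn [-0.0059 -0.0015 -0.0003]
  shift now cm [5.81 0.05 0.59] after turn cm [ 5.81 -0.04 -0.58] turn [ 3.1357e+00 -5.0000e-04  2.4000e-03]
  shift now cm [5.81 0.05 0.59] after turn cm [5.81 0.04 0.58] turn [-0.0059 -0.0015 -0.0003]
  shift now cm [5.81 0.05 0.59] after turn cm [ 5.81 -0.04 -0.58] turn [ 3.1357e+00 -5.0000e-04  2.4000e-03]
```

Emit:
arm_command(plan=[[0,0,0.6,-0.006,-0.001,0,8.7],[0,0,0,0,0,0,8.7],[3,0,0,0,0,0,8.7],[2.5,0,0,0,0,0,8.7],[0,0,0,0,0,0,8.7],[0,0,0,0,0,0,8.7]])

```text
time: 12.78
position: [0.5982, 0.2009, 0.0643]
tool_rot: [-0.447, 0.547, 0.442, 0.553]
ft_force: [0.4, 0.5, -0.3]
grip_width: 0.0868
```

```bash
python3 -c "
from h import *
go(.593,.1993,.056,77.8)"
```

```text
t 12.78 pos [0.5982 0.2009 0.0643] jaw 77.89 w 0.0868 F [ 0.4  0.5 -0.3] q [ 0.15  0.73  1.54 -0.    0.85 -1.21]
  shift now cm [ 0.82  0.48 -0.27] after turn cm [ 0.83 -0.47  0.27] turn [-3.14   -0.017   0.0057]
  shift now cm [ 0.82  0.48 -0.27] after turn cm [ 0.83  0.47 -0.27] turn [0.0015 0.0037 0.0108]
  shift now cm [ 0.82  0.48 -0.27] after turn cm [ 0.83 -0.47  0.27] turn [-3.14   -0.017   0.0057]
  shift now cm [ 0.82  0.48 -0.27] after turn cm [ 0.83  0.47 -0.27] turn [0.0015 0.0037 0.0108]
```

Final centring, then close until nearly touching, with a recheck before the squeeze.

Emit:
arm_command(plan=[[0.8,0.45,-0.25,0.001,0.004,0.01,8.7],[0,0,0,0,0,0,4.8],[0,0,0,0,0,0,4.8],[0,0,0,0,0,0,4.8],[0,0,0,0,0,0,4.8],[0,0,0,0,0,0,4.8]])

```text
time: 13.52
position: [0.5947, 0.1996, 0.0586]
tool_rot: [-0.445, 0.549, 0.443, 0.552]
ft_force: [-0.4, -0.3, 0.4]
grip_width: 0.0499
```

```bash
python3 - <<'E'
from h import *
go(.593,.1993,.056,77.8)
p,d=optics.camera('wrist');s,_=optics.camera('scene')
cv2.imwrite('pics/c5.png',np.vstack([cv2.resize(p[100:260,200:500],(600,320)),cv2.resize(s[190:290,300:450],(600,280))[:280]]))
E
```

```text
t 13.53 pos [0.5947 0.1996 0.0586] jaw 77.84 w 0.0499 F [-0.4 -0.3  0.4] q [ 0.15  0.74  1.55 -0.    0.85 -1.21]
  shift now cm [ 0.26  0.16 -0.07] after turn cm [ 0.26 -0.16  0.07] turn [-3.1409e+00 -7.5000e-03  1.7000e-03]
  shift now cm [ 0.26  0.16 -0.07] after turn cm [ 0.26  0.16 -0.07] turn [0.0006 0.0011 0.0048]
  shift now cm [ 0.26  0.16 -0.07] after turn cm [ 0.26 -0.16  0.07] turn [-3.1409e+00 -7.5000e-03  1.7000e-03]
  shift now cm [ 0.26  0.16 -0.07] after turn cm [ 0.26  0.16 -0.07] turn [0.0006 0.0011 0.0048]
```

View pics/c5.png

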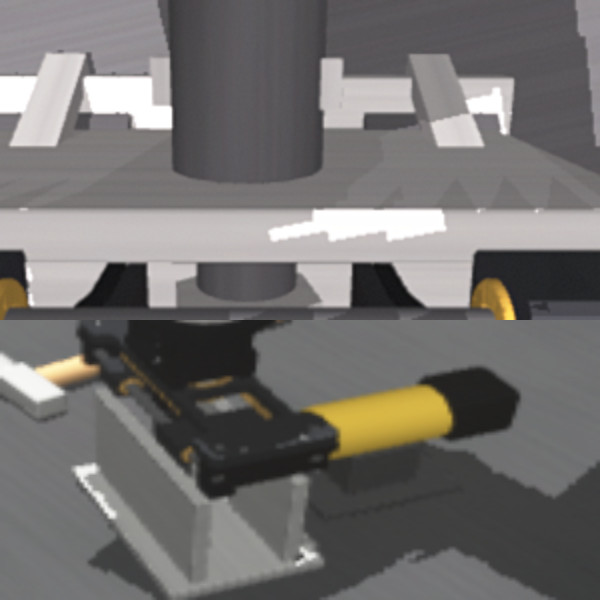

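Spacer and head sit between the fingers (finger edges at 147 and 352, spacer centred at ~247), so it's centred. Squeezing with 55 N.

Emit:
arm_command(plan=[[0.25,0.1,0,0,0,0.004,4.8],[0,0,0,0,0,0,2],[0,0,0,0,0,0,2],[0,0,0,0,0,0,2],[0,0,0,0,0,0,2],[0,0,0,0,0,0,2],[0,0,0,0,0,0,2],[0,0,0,0,0,0,2],[0,0,0,0,0,0,2],[0,0,0,0,0,0,2]], grip_force=55)

```text
time: 14.88
position: [0.5934, 0.1994, 0.0556]
tool_rot: [-0.444, 0.55, 0.444, 0.55]
ft_force: [-0.2, -1.4, 0.1]
grip_width: 0.0306
```

```bash
python3 - <<'E'
from h import *
go(.593,.1993,.056,77.8);print(robot.get_obs()['moment'])
for k in range(2):
    p,d=optics.camera('wrist');cv2.imwrite(f'pics/w6{k}.png',p)
E
```

```text
t 14.88 pos [0.5934 0.1994 0.0556] jaw 77.81 w 0.0306 F [-0.2 -1.4  0.1] q [ 0.15  0.75  1.55  0.    0.85 -1.21]
  shift now cm [-0.04  0.04 -0.02] after turn cm [-0.04 -0.04  0.02] turn [-3.1414e+00  3.0000e-04  6.0000e-04]
  shift now cm [-0.04  0.04 -0.02] after turn cm [-0.04  0.04 -0.02] turn [ 0.0002  0.0004 -0.0002]
  shift now cm [-0.04  0.04 -0.02] after turn cm [-0.04 -0.04  0.02] turn [-3.1414e+00  3.0000e-04  6.0000e-04]
  shift now cm [-0.04  0.04 -0.02] after turn cm [-0.04  0.04 -0.02] turn [ 0.0002  0.0004 -0.0002]
[-0.01094605 -0.16829696 -0.01150971]
```

Opening is 30.6 mm, so the pads are on the flats. Now holding.

Emit:
arm_command(plan=[[0,0,0,0,0,0,2],[0,0,0,0,0,0,2],[0,0,0,0,0,0,2],[0,0,0,0,0,0,2],[0,0,0,0,0,0,2],[0,0,0,0,0,0,2],[0,0,0,0,0,0,2],[0,0,0,0,0,0,2],[0,0,0,0,0,0,2],[0,0,0,0,0,0,2],[0,0,0,0,0,0,2],[0,0,0,0,0,0,2]])

```text
time: 16.48
position: [0.5934, 0.1994, 0.0556]
tool_rot: [-0.444, 0.55, 0.444, 0.55]
ft_force: [0.6, -1.6, -0.4]
grip_width: 0.0308
```

```bash
python3 - <<'E'
from h import *
go(.593,.1993,.056,77.8);print(robot.get_obs()['moment'])
for c in('wrist','scene','side'):
    p,d=optics.camera(c);cv2.imwrite(f'pics/h0{c}.png',p)
a,b=cv2.imread('pics/w60.png'),cv2.imread('pics/h0wrist.png')
D=cv2.absdiff(a,b).max(2)>25;ys,xs=np.nonzero(D);print(D.sum(),np.percentile(xs,[5,50,95]),np.percentile(ys,[5,50,95]))
E
```

```text
t 16.48 pos [0.5934 0.1994 0.0556] jaw 77.82 w 0.0308 F [ 0.6 -1.6 -0.4] q [ 0.15  0.75  1.55  0.    0.85 -1.21]
  shift now cm [-0.04  0.04 -0.02] after turn cm [-0.04 -0.04  0.02] turn [-3.1413e+00  4.0000e-04  6.0000e-04]
  shift now cm [-0.04  0.04 -0.02] after turn cm [-0.04  0.04 -0.02] turn [ 0.0003  0.0004 -0.0003]
  shift now cm [-0.04  0.04 -0.02] after turn cm [-0.04 -0.04  0.02] turn [-3.1413e+00  4.0000e-04  6.0000e-04]
  shift now cm [-0.04  0.04 -0.02] after turn cm [-0.04  0.04 -0.02] turn [ 0.0003  0.0004 -0.0003]
[ 0.04565227 -0.17459951 -0.01848778]
1320 [290. 310. 357.] [135. 148. 162.]
```

Emit:
arm_command(plan=[[0,0,0,0,0,0,2],[0,0,0,0,0,0,2],[0,0,0,0,0,0,2],[0,0,0,0,0,0,2],[0,0,0,0,0,0,2],[0,0,0,0,0,0,2],[0,0,0,0,0,0,2],[0,0,0,0,0,0,2],[0,0,0,0,0,0,2],[0,0,0,0,0,0,2],[0,0,0,0,0,0,2],[0,0,0,0,0,0,2]])

```text
time: 18.12
position: [0.5935, 0.1994, 0.0557]
tool_rot: [-0.444, 0.55, 0.444, 0.55]
ft_force: [0.2, -0.6, 0.7]
grip_width: 0.0306
```

Emit:
arm_command(plan=[[0,0,0,0,0,0,2],[0,0,0,0,0,0,2],[0,0,0,0,0,0,2],[0,0,0,0,0,0,2],[0,0,0,0,0,0,2],[0,0,0,0,0,0,2],[0,0,0,0,0,0,2],[0,0,0,0,0,0,2],[0,0,0,0,0,0,2],[0,0,0,0,0,0,2],[0,0,0,0,0,0,2],[0,0,0,0,0,0,2]])

```text
time: 19.62
position: [0.5935, 0.1994, 0.0557]
tool_rot: [-0.444, 0.55, 0.444, 0.55]
ft_force: [-0.3, -1.0, -0.3]
grip_width: 0.0312
```

Emit:
arm_command(plan=[[0,0,0,0,0,0,2],[0,0,0,0,0,0,2],[0,0,0,0,0,0,2],[0,0,0,0,0,0,2],[0,0,0,0,0,0,2],[0,0,0,0,0,0,2],[0,0,0,0,0,0,2],[0,0,0,0,0,0,2],[0,0,0,0,0,0,2],[0,0,0,0,0,0,2],[0,0,0,0,0,0,2],[0,0,0,0,0,0,2]])

```text
time: 21.12
position: [0.5934, 0.1994, 0.0556]
tool_rot: [-0.444, 0.55, 0.444, 0.55]
ft_force: [0.3, -1.4, -0.1]
grip_width: 0.0309
```

Emit:
arm_command(plan=[[0,0,0,0,0,0,2],[0,0,0,0,0,0,2],[0,0,0,0,0,0,2],[0,0,0,0,0,0,2],[0,0,0,0,0,0,2],[0,0,0,0,0,0,2],[0,0,0,0,0,0,2],[0,0,0,0,0,0,2],[0,0,0,0,0,0,2],[0,0,0,0,0,0,2],[0,0,0,0,0,0,2],[0,0,0,0,0,0,2]])

```text
time: 22.62
position: [0.5934, 0.1994, 0.0556]
tool_rot: [-0.444, 0.55, 0.444, 0.55]
ft_force: [-0.2, -1.3, -0.0]
grip_width: 0.0309
```

```bash
python3 - <<'E'
from h import *
go(.593,.1993,.056,77.8);print(robot.get_obs()['moment'])
for c in('wrist','scene','side'):
    p,d=optics.camera(c);cv2.imwrite(f'pics/h1{c}.png',p)
a,b=cv2.imread('pics/h0wrist.png'),cv2.imread('pics/h1wrist.png')
D=cv2.absdiff(a,b).max(2)>25;ys,xs=np.nonzero(D);print(D.sum(),np.percentile(xs,[5,50,95]) if D.any() else '',np.percentile(ys,[5,50,95]) if D.any() else '')
E
```

```text
t 22.62 pos [0.5934 0.1994 0.0556] jaw 77.79 w 0.0309 F [-0.2 -1.3 -0. ] q [ 0.15  0.75  1.55  0.    0.85 -1.21]
  shift now cm [-0.04  0.04 -0.02] after turn cm [-0.04  0.04 -0.02] turn [-0.0001  0.0007 -0.0003]
  shift now cm [-0.04  0.04 -0.02] after turn cm [-0.04 -0.04  0.02] turn [ 3.1415e+00 -4.0000e-04 -1.1000e-03]
  shift now cm [-0.04  0.04 -0.02] after turn cm [-0.04  0.04 -0.02] turn [-0.0001  0.0007 -0.0003]
  shift now cm [-0.04  0.04 -0.02] after turn cm [-0.04 -0.04  0.02] turn [ 3.1415e+00 -4.0000e-04 -1.1000e-03]
[ 0.11942164 -0.13674624  0.00308488]
1473 [283. 307. 482.] [103.6 148.  182.4]
```

Emit:
arm_command(plan=[[0,0,0,0,0,0,2],[0,0,0,0,0,0,2],[0,0,0,0,0,0,2],[0,0,0,0,0,0,2],[0,0,0,0,0,0,2],[0,0,0,0,0,0,2],[0,0,0,0,0,0,2],[0,0,0,0,0,0,2],[0,0,0,0,0,0,2],[0,0,0,0,0,0,2],[0,0,0,0,0,0,2],[0,0,0,0,0,0,2]])

```text
time: 24.28
position: [0.5934, 0.1994, 0.0556]
tool_rot: [-0.444, 0.55, 0.444, 0.55]
ft_force: [-1.2, -1.4, 0.6]
grip_width: 0.0307
```

```bash
python3 - <<'E'
from h import *
go(.593,.1993,.056,77.8);print(robot.get_obs()['moment'])
for c in('wrist','scene','side'):
    p,d=optics.camera(c);cv2.imwrite(f'pics/h2{c}.png',p)
    for k in(0,1):
        D=(cv2.absdiff(cv2.imread(f'pics/h{k}{c}.png'),p).max(2)>20);ys,xs=np.nonzero(D);print(c,k,D.sum(),(xs.min(),xs.max(),ys.min(),ys.max()) if len(xs) else '')
cv2.imwrite('pics/hw.png',np.vstack([cv2.imread(f'pics/h{k}wrist.png')[0:270,120:520] for k in(0,2)]))
E
```

```text
t 24.27 pos [0.5934 0.1994 0.0556] jaw 77.79 w 0.0307 F [-1.2 -1.4  0.6] q [ 0.15  0.75  1.55  0.    0.85 -1.21]
  shift now cm [-0.04  0.04 -0.02] after turn cm [-0.04  0.04 -0.02] turn [-0.0002  0.0007 -0.0003]
  shift now cm [-0.04  0.04 -0.02] after turn cm [-0.04 -0.04  0.02] turn [ 3.1414e+00 -5.0000e-04 -1.1000e-03]
  shift now cm [-0.04  0.04 -0.02] after turn cm [-0.04  0.04 -0.02] turn [-0.0002  0.0007 -0.0003]
  shift now cm [-0.04  0.04 -0.02] after turn cm [-0.04 -0.04  0.02] turn [ 3.1414e+00 -5.0000e-04 -1.1000e-03]
[ 0.18303834 -0.20764375  0.01064815]
wrist 0 1630 (np.int64(1), np.int64(547), np.int64(3), np.int64(370))
wrist 1 1 (np.int64(483), np.int64(483), np.int64(295), np.int64(295))
scene 0 50 (np.int64(323), np.int64(563), np.int64(20), np.int64(296))
scene 1 0 
side 0 53 (np.int64(260), np.int64(564), np.int64(10), np.int64(367))
side 1 0
```

View pics/hw.png

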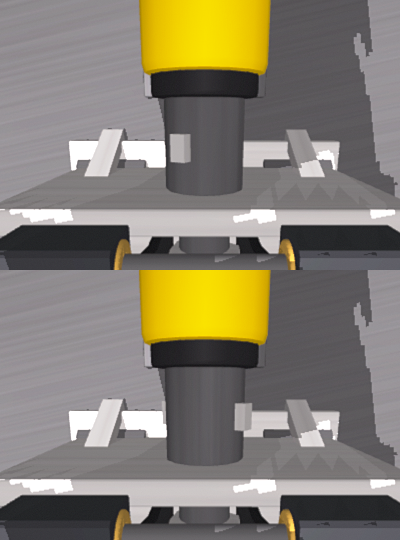

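The socket's mark was at (180,148) early in the hold and is now at (243,415−270). It hasn't moved in the last 1.6 s, so the nut is tight. Handing in while gripping.

```bash
python3 - <<'E'
from h import *
D=cv2.absdiff(cv2.imread('pics/scene0.png'),cv2.imread('pics/h2scene.png')).max(2)>40
for n,(x0,x1,y0,y1) in dict(mug=(415,480,300,370),frame=(218,275,212,268),hammer=(292,376,180,206)).items(): print(n,D[y0:y1,x0:x1].sum())
print(workorder.hand_in() if 0 else '')
from rig import workorder
print(workorder.hand_in(),robot.get_obs()['grip_width'])
E
```

```text
mug 0
frame 0
hammer 907

the job is handed in; nothing more can be done
the job is handed in; nothing more can be done
```

I laid the square tube flat in the scrap tray, then gripped the bolt head across its flats at 55 N. I held it for about 9 s and handed the job in at about 24.4 s, still gripping.

- **Tube:** after release its top was at z ≈ 0.035 m, and it lay wholly inside the tray walls.
- **Bolt head:** the opening was steady at 30.6–31.2 mm against 30 mm across flats. The tool did not move during the hold, and the wrist force stayed under 3 N in every reading.
- **Nut:** the mark on the runner's socket moved early in the hold, then stood still for the last 1.6 s in all three cameras, so I take the nut to be tight.
- **Mug and frame:** the scene picture showed no change from the start.
- **Hammer (unresolved):** 907 pixels changed between the first and last pictures of its region. I put this down to the arm and its shadow now over it, since the arm never came near the hammer, but I did not check this further.
- **Minor disagreement:** the scene and wrist cameras differed by 3 mm on the gap centre. I used the wrist camera's value.

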